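Fit the shoe-stop rail and snap its retaining cap home

ROBOT

A 6-joint arm with a two-finger parallel gripper is mounted at the origin on the work surface. World frame = base frame: x ahead of the robot, y to its left, z up, the work surface at z = 0. Lengths are in m, angles in rad, forces in N, time in s.
With the tool pointing down it reaches from about 0.275 to 0.85 m from the base axis. Payload 19 kg.
Tool frame: the origin (TCP) lies between the finger pads; the fingertips stand 8 mm ahead of it and the grasp point (between the pads) lies 11 mm behind it; z points along the fingers, y is the line along which they close (so a half turn about z gives the same grasp; the last joint's range is limited). The gripper opens to 85 mm and grips with 20 to 120 N. Pads are 22 mm wide; open, the fingers measure 114 mm over their backs; the gripper's body (76 mm by 85 mm) begins 54 mm behind the grasp point. The pads swing forward as they close: fully open they stand 13 mm farther back than shut.
Start: joints at [-1.268, 0.15, 1.437, -0, 1.554, -0.134], TCP at [0.243, -0.521, 0.239] pointing down, gripper open.
Joint ranges: [-2.8, 2.8], [-0.68, 2.1], [0.12, 2.68], [-1.39, 4.53], [0.16, 2.79], [-2.81, 2.81]. Speed limits (rad/s): [1.89, 1.89, 2.22, 3.01, 3.01, 3.01].

INTERFACE

Orientations are given as a unit quaternion [x, y, z, w].
In Python, from rig import * gives the robot as it stands.
- The arm moves only by the tool step_arm, never from a script. Its argument "motion" is a list of rows, each an object of numbers: "x", "y", "z": the shift along the tool's x, y, z in m; "roll": the turn about the tool's z in degrees. A call has 1 to 20 rows; each row shifts and turns the commanded pose from where the row before left it, along the tool's axes as they then stand; what a row does not reach is not made up. A row lasts 1/10 s, in which the tool goes at most 50 mm and 8.59 degrees, less where a joint would pass 70% of its speed; a pose out of reach is approached as far as the arm can. A call is refused whole if a number of a shift passes 0.05 or a number of a turn 8.59, either way. A call with a gripper value outside its range is refused whole. "fingers" is the opening, from 0 (shut) to 1 (fully open), set as the call begins (left out, the last holds). The fingers move at their own pace and stop on an object; the grip force is fixed at half the most. Time passes only in rows, so rows that do not move let the fingers close. It gives the time, the measured TCP pose, the force, the opening and the grip force at its end, in the units of the state.
- state(): the state, without advancing time (a new reading comes with each control period).
- get_image(name): name is "scene" or "top"; returns the picture (420x560x3 uint8, red, green, blue); there is no depth.
- get_calibration(name): a dict with "fov_y" (degrees; the focal length in pixels is half the picture's height over the tangent of half this angle, whatever the lens; pixels are square), "cx", "cy" (the principal point, pixels), "rvec" (rotation vector, rad) and "tvec" (3), from world to camera coordinates, as OpenCV has them. Camera axes: x right, y down, z forward; pixel columns grow to the right and rows downward; lengths in m; the calibration is good to about 2 mm. A picture is of the moment at which its call begins. get_calibration takes no time and is no camera call.
- close_job(): hands the job in; it is judged then, once.
Trained networks look in the newest picture that a camera, given by its name, has taken for a name from the list of things; names that differ only in an ending like _2 or _b are one class to them, and where a whole thing is asked for, a point or a joint stands for the part that bears it (a point fixed in the world has none). Each returns a list of dicts, best first, with "score" (0 to 1); they miss things now and then, are a little off and sometimes report something else, mostly with a low value. They report only what shows in the picture. A call takes as long as a camera call. They do not tell look-alikes from the thing itself.
- masks_of(name, camera): "region" (420x560 bool, what is visible of it) and "pixel" ([column, row] in pixels, amid what is visible of it).
- landmark_of(name, camera): "pixel" ([column, row] in pixels: a listed point, or the origin of a listed thing).
The state is a dict: "t": time; "q": joint angles; "dq": joint speeds; "effort": joint torques, N m; "eef_pos": TCP position; "tcp_rot": TCP orientation; "contact_force": force on the tool from outside, world axes, zero at the start; "moment": the same for the moment, N m; "finger_gap": opening from 0.0 (shut) to 1.0 (fully open); "gripper_force": force on a finger pad.
Only numpy, scipy, OpenCV 4.12 (cv2) and the standard library are available. Lean on these libraries where they do the work, as an engineer would, in place of code of your own. Each camera call takes 0.05 s, during which the arm holds its last target. There are 200 camera calls.

TASK

On the shelf by the front door, lay the aluminium shoe-stop rail flush along the edge of the raised board on the shoe step, its foot towards the stud and its length centred on the stud. Then put the snap cap on the stud and press it straight down until it clicks, and keep pressing until it sits fully home over the rail's foot; finish while still pressing the cap down, without letting go. Leave the tin, dauber, shoe tree and shoehorn where they are.

Things in the scene. Friction and masses are not known exactly. Their poses are not given: they have to be found in the camera images.
- step: Shoe step, fixed to the shelf (place and yaw vary): grey-laminated chipboard panel 180 (x) by 220 (y) by 12 mm; on its far half (local x 0 to +90) a raised pale wood-grain board 16 mm thick, top 28 mm above the shelf. The board's straight edge is the plane local x = 0, faces -x and runs along y. Origin: centre of the panel's underside. z up.
- edge (a point): Middle of the raised board's edge, at its foot, on the panel's top (12 mm above the shelf). Axes as the step: +x into the raised board, y along the edge. Once the rail is laid, with its foot on the panel pointing at the stud and its back against the edge, its origin and axes agree with these; its leg stands 36 mm higher than the raised board.
- seat (a point): Centre of the stud's seat, the flat top of a steel collar 24 mm across; 7 mm above the panel (19 mm above the shelf), 45 mm in front (local -x) of the board's edge. Axes as the step.
- rail: Loose aluminium shoe-stop rail, 180 mm long (local y), about 220 g. Upright leg 10 mm thick (local x -10 to 0), 52 mm high; foot 5 mm thick, 22 mm wide (x -22 to 0). Flat back face at x = 0. Origin: mid-length, bottom of the back face. Starts standing on its foot on the shelf, z up, back (+x) roughly away from the robot (within 25 degrees).
- rail_left (a point): Point on the rail's back face 88 mm from the middle towards local +y, 10 mm above its bottom.
- rail_right (a point): Point on the rail's back face 88 mm from the middle towards local -y, 10 mm above its bottom.
- cap: Loose white plastic snap cap, 40 g, mouth down: flange 58 mm across, 5 mm thick; body above it 34 mm across; 36 mm high, flat top; mouth bore 20 mm. Origin: centre of underside, z up. On the stud it meets the noses 14 mm above the seat; the push peaks near 10 N at 10 mm, drops, and it snaps in at 4 mm; then press to the seat. Starts in one of two places (swapped with the tin).
- tin: Closed black round tin, 75 mm across, 26 mm high, loose. Origin: centre of its underside. Leave alone.
- dauber: Red plastic polish dauber, about 130 mm long, 22 mm high, loose: grey pad 47 by 32 mm at the origin, handle 14 mm wide towards local -x. Leave alone.
- shoe_tree: Cedar shoe tree lying on the shelf, about 270 mm long (local x), 75 mm wide, 45 mm high. Origin: below its middle. Leave alone.
- shoehorn: Stainless shoehorn lying flat, about 185 mm long (local x), up to 40 mm wide, 4 mm thick. Leave alone.
- stud: The steel stud with its collar, fixed to the step; origin and axes as seat. 17.6 mm across, it stands 19 mm up from the seat, with a tapered tip. Two small sprung steel noses stick out of it at local +y and -y, widest 9 mm above the seat; each yields inwards and springs out again over the cap's lip.
Not all that is in view belongs to the job. What is meant by the rail is not turquoise or yellow, and is the smaller of those in its own colour.

How it is judged:
On the way, in this order (a step that is already met when the one before it is completed fails the run):
1. the rail lies flush along the board's edge while the cap is not yet on (x of each of rail_left, rail_right in the frame of edge above -0.003 m and y of rail in the frame of edge between -0.025 and 0.025 m and z of rail in the frame of edge below 0.003 m and angle between rail's own z axis and vertical below 0.06 rad and x of rail in the frame of edge below 0.003 m and y of rail_left in the frame of edge above 0.05 m and distance between cap and seat above 0.03 m), for 0.2 s.
2. the cap is snapped fully home on the stud (z of cap in the frame of seat between -0.003 and 0.0025 m and horizontal distance between cap and seat below 0.003 m and angle between cap's own z axis and vertical below 0.08 rad), for 0.2 s.
At the end, for the whole second after the job is handed in: Rail on the panel, both ends of its back within 3 mm of the board's edge, centred on the stud within 25 mm; cap upright on the stud, within 2.5 mm of the seat in height and 3 mm sideways; the gripper still presses the cap on the seat with more than 2 N and the cap is at rest (all of step 2 and x of each of rail_left, rail_right in the frame of edge above -0.003 m and y of rail in the frame of edge between -0.025 and 0.025 m and z of rail in the frame of edge below 0.003 m and angle between rail's own z axis and vertical below 0.06 rad and x of rail in the frame of edge below 0.003 m and y of rail_left in the frame of edge above 0.05 m and contact force between cap and stud above 2 N and contact force between the fingers and cap above 2 N and linear speed of cap below 0.01 m/s); the arm keeps its last pose, push and grip.
It fails at once if a bystander is shifted by more than 30 mm (distance of any of tin, dauber, shoe_tree, shoehorn from where it was at the start of the episode above 0.03 m).
It also fails if it takes over 61 s, if anything falls off the work surface, if the arm or the gripper's body presses on something with over 40 N, if the wrist force passes 120 N, or if a joint passes its speed limit or range.

## Working session

There is one attempt and no reset: what is moved stays moved. The work goes in short steps, Python scripts to look and compute and a tool call to move; the robot and the scene stay as the last step left them, time stands still between calls to the robot, and variables do not carry over. Pictures are saved under pics/ and viewed, at most 10 in all, crops included, and the job is handed in when it is done.

Besides the shell and the picture viewer there is one more tool, called as name(argument=value, ...) on one line, values as JSON. step_arm: Moves the arm, as the interface text tells. Its arguments: {"type":"object","properties":{"motion":{"type":"array"},"fingers":{"type":"number"}},"required":["motion"]}

```bash
mkdir -p pics; cat > h.py <<'E'
from rig import *
import numpy as np, cv2
from scipy.spatial.transform import Rotation as R
def cam(n):
    c=get_calibration(n); f=210/np.tan(np.radians(c['fov_y'])/2)
    return np.array([[f,0,c['cx']],[0,f,c['cy']],[0,0,1]]), cv2.Rodrigues(np.array(c['rvec'],float))[0], np.array(c['tvec'],float)
def proj(n,P):
    K,r,t=cam(n); p=(np.atleast_2d(P)@r.T+t)@K.T; return p[:,:2]/p[:,2:]
def onz(n,px,z):
    K,r,t=cam(n); px=np.atleast_2d(px).astype(float)
    d=np.c_[px,np.ones(len(px))]@np.linalg.inv(K).T@r; o=-r.T@t
    return o+d*((z-o[2])/d[:,2])[:,None]
def tri(a,b):
    M=[];
    for n,p in (('scene',a),('top',b)):
        K,r,t=cam(n); P=K@np.c_[r,t]; M.append(P)
    X=cv2.triangulatePoints(M[0],M[1],np.array(a,float).reshape(2,1),np.array(b,float).reshape(2,1)); return (X[:3]/X[3]).ravel()
def save(n,f):
    im=get_image(n); cv2.imwrite('pics/'+f,im[:,:,::-1]); return im
E
python3 - <<'E'
from h import *
for n in('scene','top'):
    save(n,n+'0.png'); K,r,t=cam(n); print(n,get_calibration(n)['fov_y'],-r.T@t, r[2])
    for k in ['step','edge','seat','rail','rail_left','rail_right','cap','tin','dauber','shoe_tree','shoehorn','stud']:
        print(k,[(np.round(d['pixel'],1).tolist(),round(d['score'],2)) for d in landmark_of(k,n)])
print(state())
E
```

```text
scene 45.32962227766342 [1.29074511 0.10320291 1.40371916] [-0.5270374  -0.10053412 -0.84387468]
step [([316.4, 254.8], 0.68)]
edge [([313.3, 251.0], 0.95)]
seat [([316.9, 241.6], 0.64)]
rail [([227.1, 160.6], 0.98), ([132.4, 164.2], 0.91), ([227.4, 209.3], 0.8), ([289.9, 193.1], 0.69)]
rail_left [([114.7, 147.3], 0.88), ([250.7, 177.4], 0.74), ([456.9, 236.5], 0.72), ([266.8, 197.0], 0.7), ([245.7, 215.2], 0.61)]
rail_right [([200.8, 198.5], 0.91), ([314.7, 179.3], 0.84), ([208.9, 142.4], 0.74), ([154.4, 179.7], 0.65)]
cap [([213.1, 273.3], 0.54)]
tin [([401.8, 247.8], 0.64), ([320.4, 237.0], 0.29)]
dauber [([405.7, 294.4], 0.63), ([141.4, 232.4], 0.61)]
shoe_tree [([144.7, 231.2], 0.71)]
shoehorn [([223.5, 208.0], 0.64)]
stud [([320.1, 237.3], 0.47)]
top 48.96405436101801 [ 0.20586814 -0.05958849  1.73556913] [ 0.16026129  0.00848103 -0.98703819]
step [([257.5, 189.8], 0.87)]
edge [([252.5, 193.5], 0.81)]
seat [([255.0, 207.1], 0.66)]
rail [([353.4, 278.8], 0.91), ([343.5, 225.9], 0.66), ([437.2, 262.0], 0.65), ([287.6, 252.7], 0.6)]
rail_left [([326.8, 256.3], 0.67), ([305.2, 238.
[... 365 characters left out ...]
3, 'q': array([-1.26799780e+00,  1.50526080e-01,  1.43738988e+00,  3.58964113e-05,
        1.55378828e+00, -1.33969614e-01]), 'dq': array([-1.28321146e-03,  9.69280802e-04, -1.18889734e-04,  3.46996169e-04,
       -8.11194708e-05,  6.21437470e-05]), 'effort': array([-9.93681388e-04, -7.12796259e+01, -5.71046484e+01, -3.19643032e-04,
        1.57831368e-03,  6.17618767e-06]), 'eef_pos': array([ 0.24323531, -0.52099959,  0.23925675]), 'tcp_rot': array([ 9.76248884e-01,  2.16652057e-01,  1.31774568e-05, -5.71084801e-05]), 'contact_force': array([ 0.54125248,  0.91331117, -0.00575569]), 'moment': array([0.03209911, 0.04323318, 0.0215141 ]), 'gripper_force': 0.0, 'finger_gap': 1.0011016521917016}
```

View pics/scene0.png

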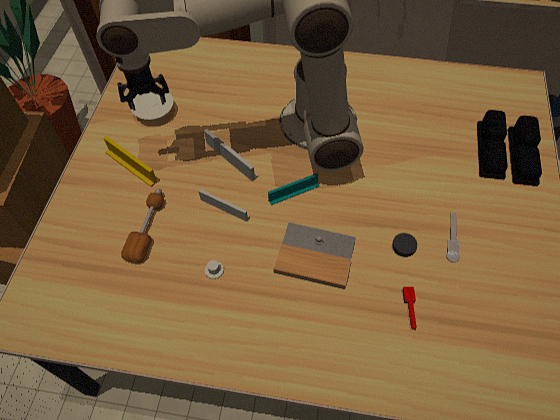

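View pics/top0.png

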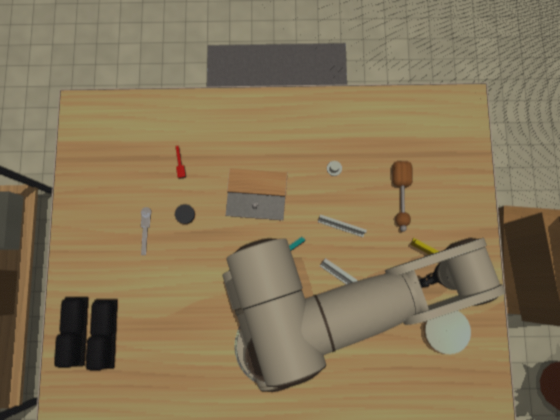

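The scene view shows the step at (315,255), the stud at (319,240) and the white cap at (213,270). The grey rails are a long one at (230,155) and a shorter one at (223,205); turquoise is at (293,188) and yellow at (130,160). The shorter grey rail is the target. Next I'll zoom in to measure.

```bash
python3 - <<'E'
from h import *
a=cv2.imread('pics/scene0.png')[170:300,185:365]; b=cv2.imread('pics/top0.png')[145:245,215:375]
A=cv2.resize(a,None,fx=4.4,fy=4.4,interpolation=cv2.INTER_CUBIC); B=cv2.resize(b,None,fx=5,fy=5,interpolation=cv2.INTER_CUBIC)
cv2.imwrite('pics/s1.png',A); cv2.imwrite('pics/t1.png',B)
for n in('scene','top'):
  get_image(n)
  for k in ('rail','cap','step','stud'):
    for d in masks_of(k,n):
        m=d['region']; r=cv2.minAreaRect(np.argwhere(m)[:,::-1].astype(np.float32))
        print(n,k,round(d['score'],2),np.round(d['pixel'],1),m.sum(),np.round(cv2.boxPoints(r),1).tolist())
# lengths of the two grey rails
for ends in (((205,132),(255,178)),((199,192),(249,217))):
    p=onz('scene',ends,.052); print(p, np.linalg.norm(p[1]-p[0]))
p=onz('top',[(319,217),(366,232)],.052); print(p,np.linalg.norm(p[1]-p[0]))
E
```

```text
scene rail 0.88 [229.5 158.2] 744 [[199.1999969482422, 138.0], [206.8000030517578, 128.8000030517578], [259.3999938964844, 171.89999389648438], [251.6999969482422, 181.1999969482422]]
scene rail 0.86 [223.5 202.6] 542 [[195.5, 198.1999969482422], [200.10000610351562, 188.60000610351562], [250.39999389648438, 213.0], [245.8000030517578, 222.5]]
scene rail 0.8 [128.6 164. ] 929 [[96.9000015258789, 147.60000610351562], [106.30000305175781, 134.89999389648438], [160.89999389648438, 175.39999389648438], [151.5, 188.10000610351562]]
scene rail 0.73 [288. 192.] 699 [[265.20001220703125, 192.5], [316.1000061035156, 173.5], [320.8999938964844, 186.5], [270.1000061035156, 205.60000610351562]]
scene cap 0.83 [216.3 271.9] 256 [[201.5, 270.5], [214.0, 258.0], [225.5, 269.5], [213.0, 282.0]]
scene cap 0.45 [222.8 205.5] 493 [[195.39999389648438, 197.1999969482422], [199.60000610351562, 188.8000030517578], [250.0, 214.0], [245.8000030517578, 222.39999389648438]]
scene step 0.68 [315.5 254.9] 3763 [[272.3999938964844, 273.29998779296875], [284.0, 220.89999389648438], [355.29998779296875, 236.699996
[... 656 characters left out ...]
49.39999389648438], [433.3999938964844, 256.20001220703125]]
top rail 0.58 [296.  243.2] 97 [[287.79998779296875, 244.8000030517578], [301.70001220703125, 235.5], [305.1000061035156, 240.60000610351562], [291.20001220703125, 249.8000030517578]]
top step 0.69 [255.4 192.5] 2769 [[224.5, 215.0], [228.8000030517578, 167.0], [287.20001220703125, 172.3000030517578], [282.79998779296875, 220.3000030517578]]
[[ 0.16164104 -0.38464219  0.052     ]
 [ 0.33234271 -0.16992549  0.052     ]] 0.27430334122216854
[[ 0.41636295 -0.34022479  0.052     ]
 [ 0.48512619 -0.15907127  0.052     ]] 0.1937652720537101
[[ 0.46181467 -0.17219517  0.052     ]
 [ 0.40382855 -0.34305135  0.052     ]] 0.18042789434990036
```

View pics/s1.png

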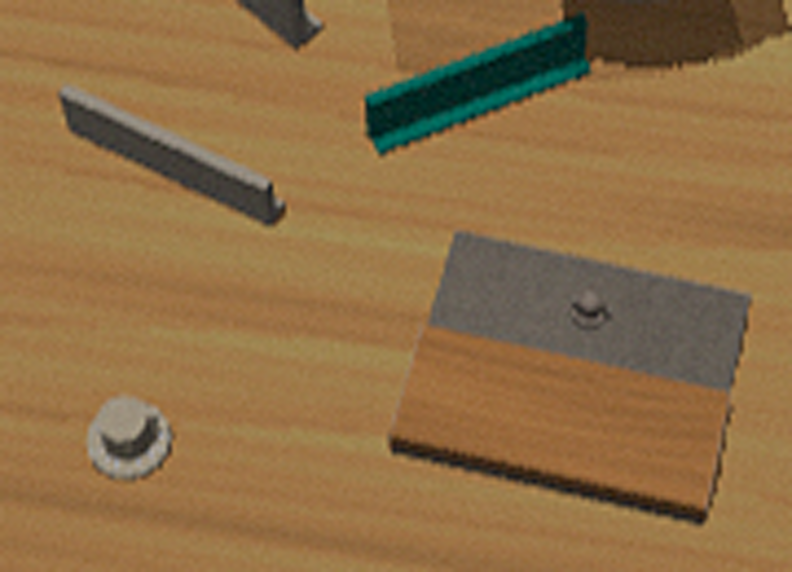

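View pics/t1.png

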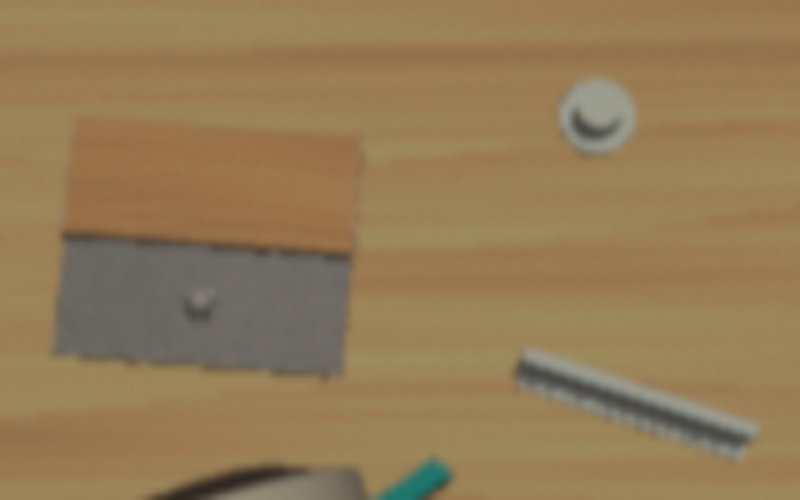

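The crops show the short rail with its leg top from (525,348) to (760,430) in the top crop. The cap is at (597,117), the stud at (200,300) and the board edge runs from (62,234) to (351,256). I'll fit poses from both views.

```bash
cat > fit.py <<'E'
from h import *
from scipy.optimize import least_squares
S=lambda p:(np.array(p,float)+.5)/4.4-.5+[185,170]
T=lambda p:(np.array(p,float)+.5)/5-.5+[215,145]
def fit(loc,ss,ts,x0):
    def res(x,full=False):
        c,s=np.cos(x[2]),np.sin(x[2]); o=[]
        for n,l in (('scene',ss),('top',ts)):
            for L,p in l:
                L=np.array(L); P=[x[0]+c*L[0]-s*L[1],x[1]+s*L[0]+c*L[1],L[2]+x[3]]
                o.append(proj(n,P)[0]-p)
        return np.concatenate(o)
    r=least_squares(res,x0,loss='soft_l1'); print(loc,np.round(r.x,4),'deg',np.degrees(r.x[2]).round(2)); print(np.round(res(r.x).reshape(-1,2),1).tolist()); return r.x
a=.11
fit('step',[((.09,-a,.028),S((390,440))),((.09,a,.028),S((704,514))),((0,-a,.028),S((430,325))),((0,a,.028),S((730,388))),((-.09,-a,.012),S((455,232))),((-.09,a,.012),S((750,297)))],
 [((.09,a,.028),T((76,118))),((.09,-a,.028),T((360,137))),((0,a,.028),T((62,234))),((0,-a,.028),T((351,256))),((-.09,a,.012),T((54,354))),((-.09,-a,.012),T((342,377)))],[.5,.02,0,0])
fit('rail',[((0,-.09,.052),S((66,103))),((0,.09,.052),S((270,190))),((-.01,-.09,.052),S((64,88))),((-.01,.09,.052),S((272,182))),((0,.09,0),S((270,222))),((0,-.09,0),S((73,135)))],
 [((0,.09,.052),T((525,348))),((0,-.09,.052),T((760,430))),((-.022,.09,.005),T((517,383))),((-.022,-.09,.005),T((742,458)))],[.45,-.25,-.3,0])
fit('cap',[((0,0,.036),S((124,421))),((0,0,.005),S((129,440)))],[((0,0,.036),T((602,102))),((0,0,.005),T((597,117)))],[.6,-.25,0,0])
print('seat net',tri((316.9,241.6),(255,207.1)),'edge',tri((313.3,251),(252.5,193.5)),'stud',tri((320.1,237.3),(255.9,202.6)))
print('studtip',tri(S((590,293)),T((201,291))))
E
python3 fit.py
```

```text
step [ 0.5593  0.063  -0.0906 -0.0037] deg -5.19
[[-0.0, -0.6], [0.2, -0.8], [-1.5, 0.3], [-0.1, 1.5], [-0.0, 0.1], [0.0, -0.1], [-0.6, 0.1], [-0.0, 0.6], [-0.1, -0.1], [-0.1, -0.1], [-0.2, -0.0], [-0.1, -0.2]]
rail [ 0.4424 -0.26   -0.3276 -0.0029] deg -18.77
[[-1.7, -1.4], [-0.9, 0.4], [0.4, -0.3], [0.3, -0.1], [0.4, 1.6], [-0.9, 0.1], [-0.0, 0.4], [-0.3, -1.1], [-1.0, 0.7], [-0.4, 0.4]]
cap [ 6.609e-01 -2.371e-01 -3.000e-04 -1.000e-04] deg -0.02
[[-0.3, -0.1], [-0.1, 0.1], [-0.4, 0.5], [-0.2, -0.4]]
seat net [0.51133751 0.06513476 0.00202326] edge [0.55993749 0.06527511 0.0293913 ] stud [0.51975013 0.06708602 0.04499086]
studtip [0.51867407 0.06627058 0.04973364]
```

step_arm(motion=[{"roll": -7.7}, {"roll": -7.7}, {"roll": -7.7}, {"roll": -7.7}, {"roll": -7.7}, {"roll": -7.7}, {"x": 0.022, "y": 0.007, "z": 0.01}, {"x": 0.022, "y": 0.007, "z": 0.01}, {"x": 0.022, "y": 0.007, "z": 0.01}, {"x": 0.022, "y": 0.007, "z": 0.01}, {"x": 0.022, "y": 0.007, "z": 0.01}, {"x": 0.022, "y": 0.007, "z": 0.01}, {"x": 0.022, "y": 0.007, "z": 0.01}, {"x": 0.022, "y": 0.007, "z": 0.01}, {"x": 0.022, "y": 0.007, "z": 0.01}, {"x": 0.022, "y": 0.007, "z": 0.01}, {"x": 0.022, "y": 0.007, "z": 0.01}, {"x": 0.022, "y": 0.007, "z": 0.01}, {"x": 0.022, "y": 0.007, "z": 0.01}, {"x": 0.022, "y": 0.007, "z": 0.01}], fingers=0.6)

```text
$.motion[0]: bad value
```

```bash
cat >> h.py <<'E'
def to(x,y,z,th):
    s=state(); r=R.from_quat(s['tcp_rot']).as_matrix(); d=r.T@(np.array([x,y,z])-s['eef_pos'])
    h=np.degrees(np.arctan2(r[1,0],r[0,0])); a=np.radians(th); w=np.array([x,y,z])-s['eef_pos']
    print('t %.2f'%s['t'],'pos',np.round(s['eef_pos'],4),'th %.2f'%h,'| roll',round(h-th,2),'then xyz',np.round([np.cos(a)*w[0]+np.sin(a)*w[1],np.sin(a)*w[0]-np.cos(a)*w[1],-w[2]],4),'F',np.round(s['contact_force'],1),'gap %.3f g %.1f'%(s['finger_gap'],s['gripper_force']),'tilt',np.round(r[:2,2],4))
E
python3 - <<'E'
from h import *
to(.4377,-.2584,.030,71.2)
b=save('scene','s2.png'); c=save('top','t2.png')
cv2.imwrite('pics/c2.png',np.hstack([cv2.resize(b[140:260,170:290],(400,400),interpolation=2),cv2.resize(c[180:280,285:385],(400,400),interpolation=2)])[:,:,::-1])
E
```

```text
t 1.80 pos [ 0.2432 -0.521   0.2393] th 25.03 | roll -46.17 then xyz [0.3113 0.0995 0.2093] F [ 0.  -0.6 -0.1] gap 0.996 g 0.0 tilt [-0.      0.0001]
```

View pics/c2.png

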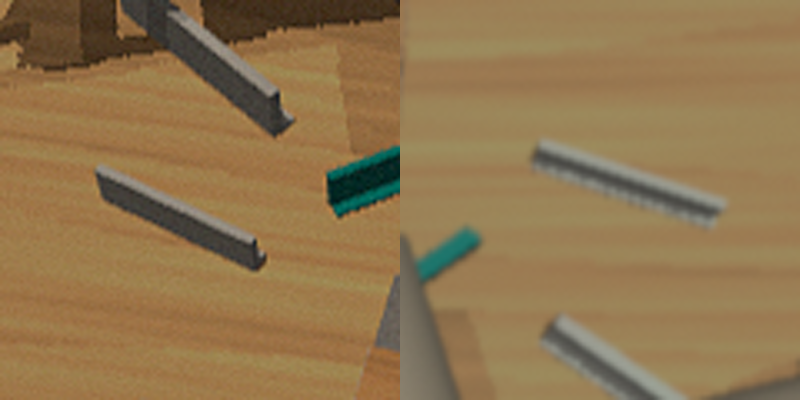

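The move was refused, so the picture just shows the unchanged rails. The rows probably need all four numbers.

step_arm(motion=[{"x": 0, "y": 0, "z": 0, "roll": -7.7}, {"x": 0, "y": 0, "z": 0, "roll": -7.7}, {"x": 0, "y": 0, "z": 0, "roll": -7.7}, {"x": 0, "y": 0, "z": 0, "roll": -7.7}, {"x": 0, "y": 0, "z": 0, "roll": -7.7}, {"x": 0, "y": 0, "z": 0, "roll": -7.7}, {"x": 0.022, "y": 0.007, "z": 0.01, "roll": 0}, {"x": 0.022, "y": 0.007, "z": 0.01, "roll": 0}, {"x": 0.022, "y": 0.007, "z": 0.01, "roll": 0}, {"x": 0.022, "y": 0.007, "z": 0.01, "roll": 0}, {"x": 0.022, "y": 0.007, "z": 0.01, "roll": 0}, {"x": 0.022, "y": 0.007, "z": 0.01, "roll": 0}, {"x": 0.022, "y": 0.007, "z": 0.01, "roll": 0}, {"x": 0.022, "y": 0.007, "z": 0.01, "roll": 0}, {"x": 0.022, "y": 0.007, "z": 0.01, "roll": 0}, {"x": 0.022, "y": 0.007, "z": 0.01, "roll": 0}, {"x": 0.022, "y": 0.007, "z": 0.01, "roll": 0}, {"x": 0.022, "y": 0.007, "z": 0.01, "roll": 0}, {"x": 0.022, "y": 0.007, "z": 0.01, "roll": 0}, {"x": 0.022, "y": 0.007, "z": 0.01, "roll": 0}], fingers=0.6)

```text
t: 3.9
eef_pos: [0.4356, -0.2601, 0.099]
tcp_rot: [0.813, 0.582, 0.0, 0.0]
contact_force: [0.3, 0.2, 0.0]
finger_gap: 0.602
gripper_force: 0.0
```

```bash
python3 - <<'E'
from h import *
to(.4377,-.2584,.030,71.2)
E
```

```text
t 3.90 pos [ 0.4356 -0.2601  0.099 ] th 71.22 | roll 0.02 then xyz [0.0023 0.0014 0.069 ] F [0.3 0.2 0. ] gap 0.602 g 0.0 tilt [ 0.0002 -0.0001]
```

step_arm(motion=[{"x": 0.0023, "y": 0.0014, "z": 0.014, "roll": 0}, {"x": 0, "y": 0, "z": 0.014, "roll": 0}, {"x": 0, "y": 0, "z": 0.014, "roll": 0}, {"x": 0, "y": 0, "z": 0.014, "roll": 0}, {"x": 0, "y": 0, "z": 0.013, "roll": 0}, {"x": 0, "y": 0, "z": 0, "roll": 0}], fingers=0.6)

```text
t: 4.5
eef_pos: [0.4362, -0.2589, 0.0283]
tcp_rot: [0.813, 0.582, -0.0, -0.001]
contact_force: [-1.3, 0.2, 0.7]
finger_gap: 0.604
gripper_force: 0.0
```

step_arm(motion=[{"x": 0, "y": 0, "z": 0, "roll": 0}, {"x": 0, "y": 0, "z": 0, "roll": 0}, {"x": 0, "y": 0, "z": 0, "roll": 0}, {"x": 0, "y": 0, "z": 0, "roll": 0}, {"x": 0, "y": 0, "z": 0, "roll": 0}, {"x": 0, "y": 0, "z": 0, "roll": 0}, {"x": 0, "y": 0, "z": 0, "roll": 0}, {"x": 0, "y": 0, "z": 0, "roll": 0}], fingers=0)

```text
t: 5.3
eef_pos: [0.4375, -0.2595, 0.0309]
tcp_rot: [0.813, 0.582, 0.0, 0.001]
contact_force: [0.4, -0.2, 5.7]
finger_gap: 0.106
gripper_force: 61.3
```

```bash
python3 - <<'E'
from h import *
to(.4377,-.2584,.030,71.2)
b=save('scene','s3.png'); c=save('top','t3.png')
cv2.imwrite('pics/c3.png',np.hstack([cv2.resize(b[140:260,170:290],(400,400),interpolation=2),cv2.resize(c[180:280,285:385],(400,400),interpolation=2)])[:,:,::-1])
E
```

```text
t 5.30 pos [ 0.4375 -0.2595  0.0309] th 71.23 | roll 0.03 then xyz [ 0.0011 -0.0002  0.0009] F [ 0.4 -0.2  5.7] gap 0.106 g 61.3 tilt [ 0.0009 -0.0007]
```

View pics/c3.png

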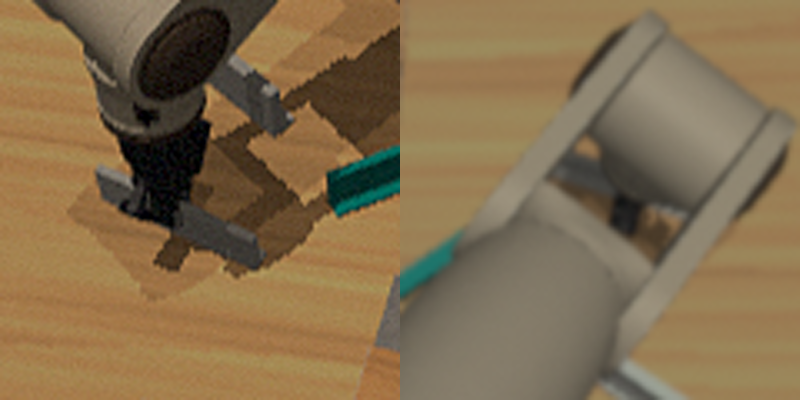

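The rail is gripped. Lift, turn and carry it to just in front of the edge.

step_arm(motion=[{"x": 0, "y": 0, "z": -0.018, "roll": 0}, {"x": 0, "y": 0, "z": -0.018, "roll": 0}, {"x": 0, "y": 0, "z": -0.018, "roll": 0}, {"x": 0, "y": 0, "z": -0.018, "roll": 0}, {"x": 0, "y": 0, "z": -0.018, "roll": 0}, {"x": 0, "y": 0, "z": 0, "roll": -6.8}, {"x": 0, "y": 0, "z": 0, "roll": -6.8}, {"x": 0.0275, "y": 0.0067, "z": 0, "roll": 0}, {"x": 0.0275, "y": 0.0067, "z": 0, "roll": 0}, {"x": 0.0275, "y": 0.0067, "z": 0, "roll": 0}, {"x": 0.0275, "y": 0.0067, "z": 0, "roll": 0}, {"x": 0.0275, "y": 0.0067, "z": 0, "roll": 0}, {"x": 0.0275, "y": 0.0067, "z": 0, "roll": 0}, {"x": 0.0275, "y": 0.0067, "z": 0, "roll": 0}, {"x": 0.0275, "y": 0.0067, "z": 0, "roll": 0}, {"x": 0.0275, "y": 0.0067, "z": 0, "roll": 0}, {"x": 0.0275, "y": 0.0067, "z": 0, "roll": 0}, {"x": 0.0275, "y": 0.0067, "z": 0, "roll": 0}, {"x": 0.0275, "y": 0.0067, "z": 0, "roll": 0}], fingers=0)

```text
t: 7.3
eef_pos: [0.5471, 0.0635, 0.1202]
tcp_rot: [0.738, 0.675, -0.0, -0.0]
contact_force: [0.9, 0.6, -3.0]
finger_gap: 0.108
gripper_force: 60.0
```

```bash
python3 - <<'E'
from h import *
to(.5472,.0621,.06,84.8)
b=save('scene','s4.png'); c=save('top','t4.png')
cv2.imwrite('pics/c4.png',np.hstack([cv2.resize(b[160:300,245:385],(400,400),interpolation=2),cv2.resize(c[145:245,205:305],(400,400),interpolation=2)])[:,:,::-1])
E
```

```text
t 7.30 pos [0.5471 0.0635 0.1202] th 84.83 | roll 0.03 then xyz [-0.0013  0.0003  0.0602] F [ 0.9  0.6 -3. ] gap 0.108 g 60.0 tilt [-0.0004  0.0001]
```

View pics/c4.png

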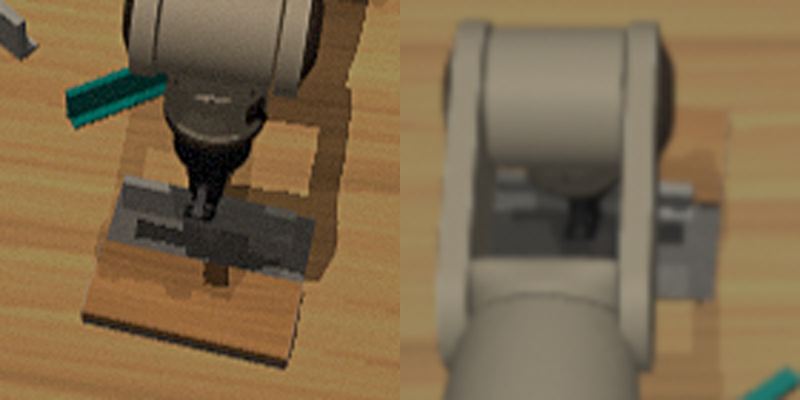

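```bash
python3 - <<'E'
from h import *
s=state();p=s['eef_pos'];a=np.radians(-5.17);u=np.array([np.cos(a),np.sin(a),0]);v=np.array([-np.sin(a),np.cos(a),0])
for yy in (-.09,0,.09):
  for xx,zz in((.005,.021),(-.005,.021),(.005,-.031)):
    q=proj('scene',p+xx*u+yy*v+[0,0,zz])[0]; print(yy,xx,zz,np.round((q-[245,160]+.5)*400/140-.5))
E
```

```text
-0.09 0.005 0.021 [123. 184.]
-0.09 -0.005 0.021 [125. 176.]
-0.09 0.005 -0.031 [123. 209.]
0 0.005 0.021 [209. 203.]
0 -0.005 0.021 [211. 194.]
0 0.005 -0.031 [206. 228.]
0.09 0.005 0.021 [296. 221.]
0.09 -0.005 0.021 [298. 213.]
0.09 0.005 -0.031 [291. 246.]
```

The rail agrees with the prediction (left end at (123,180) against (123,184)). Going down, slowly at the end.

step_arm(motion=[{"x": -0.001, "y": 0, "z": 0.015, "roll": 0}, {"x": 0, "y": 0, "z": 0.015, "roll": 0}, {"x": 0, "y": 0, "z": 0.015, "roll": 0}, {"x": 0, "y": 0, "z": 0.015, "roll": 0}, {"x": 0, "y": 0, "z": 0.01, "roll": 0}, {"x": 0, "y": 0, "z": 0.003, "roll": 0}, {"x": 0, "y": 0, "z": 0.002, "roll": 0}, {"x": 0, "y": 0, "z": 0, "roll": 0}, {"x": 0, "y": 0, "z": 0, "roll": 0}], fingers=0)

```text
t: 8.3
eef_pos: [0.5472, 0.0612, 0.0459]
tcp_rot: [0.738, 0.674, 0.0, 0.0]
contact_force: [-0.3, -0.9, -2.5]
finger_gap: 0.104
gripper_force: 60.0
```

step_arm(motion=[{"x": 0, "y": 0, "z": 0.001, "roll": 0}, {"x": 0, "y": 0, "z": 0.001, "roll": 0}, {"x": 0, "y": 0, "z": 0.001, "roll": 0}, {"x": 0, "y": 0, "z": 0, "roll": 0}, {"x": 0, "y": 0, "z": 0, "roll": 0}], fingers=0)

```text
t: 8.8
eef_pos: [0.5471, 0.0612, 0.0429]
tcp_rot: [0.738, 0.674, 0.0, 0.0]
contact_force: [-3.0, -0.6, 6.9]
finger_gap: 0.106
gripper_force: 61.2
```

On the panel. Slide towards the edge in small steps.

step_arm(motion=[{"x": 0, "y": 0.0015, "z": 0, "roll": 0}, {"x": 0, "y": 0.0015, "z": 0, "roll": 0}, {"x": 0, "y": 0.001, "z": 0, "roll": 0}, {"x": 0, "y": 0, "z": 0, "roll": 0}, {"x": 0, "y": 0, "z": 0, "roll": 0}], fingers=0)

```text
t: 9.3
eef_pos: [0.551, 0.0609, 0.0429]
tcp_rot: [0.738, 0.675, 0.0, 0.0]
contact_force: [-3.7, 0.8, 7.4]
finger_gap: 0.105
gripper_force: 61.5
```

step_arm(motion=[{"x": 0, "y": 0.001, "z": 0, "roll": 0}, {"x": 0, "y": 0.001, "z": 0, "roll": 0}, {"x": 0, "y": 0, "z": 0, "roll": 0}, {"x": 0, "y": 0, "z": 0, "roll": 0}], fingers=0)

```text
t: 9.7
eef_pos: [0.553, 0.0608, 0.0429]
tcp_rot: [0.738, 0.674, 0.0, 0.0]
contact_force: [-4.8, 0.8, 7.0]
finger_gap: 0.109
gripper_force: 61.5
```

step_arm(motion=[{"x": 0, "y": 0.001, "z": 0, "roll": 0}, {"x": 0, "y": 0.001, "z": 0, "roll": 0}, {"x": 0, "y": 0, "z": 0, "roll": 0}, {"x": 0, "y": 0, "z": 0, "roll": 0}], fingers=0)

```text
t: 10.1
eef_pos: [0.5549, 0.0606, 0.0429]
tcp_rot: [0.738, 0.675, 0.0, 0.0]
contact_force: [-4.3, -0.0, 7.4]
finger_gap: 0.109
gripper_force: 61.5
```

step_arm(motion=[{"x": 0, "y": 0.001, "z": 0, "roll": 0}, {"x": 0, "y": 0.001, "z": 0, "roll": 0}, {"x": 0, "y": 0, "z": 0, "roll": 0}, {"x": 0, "y": 0, "z": 0, "roll": 0}], fingers=0)

```text
t: 10.5
eef_pos: [0.5559, 0.0605, 0.0429]
tcp_rot: [0.738, 0.675, -0.001, -0.001]
contact_force: [-14.6, 0.4, 15.9]
finger_gap: 0.108
gripper_force: 62.9
```

```bash
python3 -c "
from h import *
to(.5542,.0625,.043,84.8);print(state()['moment'])"
```

```text
t 10.50 pos [0.5559 0.0605 0.0429] th 84.84 | roll 0.04 then xyz [ 0.0018 -0.0018 -0.0001] F [-14.6   0.4  15.9] gap 0.108 g 62.9 tilt [-0.0022  0.0002]
[0.05742137 2.65889115 0.01801888]
```

step_arm(motion=[{"x": 0, "y": 0.001, "z": 0, "roll": 0}, {"x": 0, "y": 0, "z": 0, "roll": 0}, {"x": 0, "y": 0, "z": 0, "roll": 0}, {"x": 0, "y": 0, "z": 0, "roll": 0}], fingers=0)

```text
t: 10.9
eef_pos: [0.556, 0.0605, 0.0429]
tcp_rot: [0.738, 0.675, -0.001, -0.001]
contact_force: [-23.8, 0.8, 22.3]
finger_gap: 0.104
gripper_force: 63.9
```

```bash
python3 -c "
from h import *
to(.5542,.0625,.043,84.8);print(state()['moment'])"
```

```text
t 10.90 pos [0.556  0.0605 0.0429] th 84.85 | roll 0.05 then xyz [ 0.0018 -0.002  -0.0001] F [-23.8   0.8  22.3] gap 0.104 g 63.9 tilt [-0.0041  0.0002]
[0.0504135  4.14229781 0.05760569]
```

Flush, since there is no yaw moment under push. Ease the push, release and lift.

step_arm(motion=[{"x": 0, "y": -0.001, "z": 0, "roll": 0}, {"x": 0, "y": -0.0005, "z": 0, "roll": 0}, {"x": 0, "y": 0, "z": 0, "roll": 0}], fingers=0)

```text
t: 11.2
eef_pos: [0.5558, 0.0605, 0.0429]
tcp_rot: [0.738, 0.675, -0.0, -0.0]
contact_force: [-10.7, 0.3, 13.5]
finger_gap: 0.1
gripper_force: 62.1
```

step_arm(motion=[{"x": 0, "y": 0, "z": 0, "roll": 0}, {"x": 0, "y": 0, "z": 0, "roll": 0}, {"x": 0, "y": 0, "z": 0, "roll": 0}, {"x": 0, "y": 0, "z": 0, "roll": 0}], fingers=0.33)

```text
t: 11.6
eef_pos: [0.5565, 0.0604, 0.0423]
tcp_rot: [0.738, 0.674, 0.0, -0.0]
contact_force: [-0.3, -0.1, 0.2]
finger_gap: 0.328
gripper_force: 0.0
```

step_arm(motion=[{"x": 0, "y": 0, "z": -0.01, "roll": 0}, {"x": 0, "y": 0, "z": -0.02, "roll": 0}, {"x": 0, "y": 0, "z": -0.03, "roll": 0}, {"x": 0, "y": 0, "z": -0.03, "roll": 0}, {"x": -0.025, "y": 0.008, "z": 0, "roll": 0}, {"x": -0.025, "y": 0.008, "z": 0, "roll": 0}, {"x": -0.025, "y": 0.008, "z": 0, "roll": 0}, {"x": -0.025, "y": 0.008, "z": 0, "roll": 0}, {"x": -0.025, "y": 0.008, "z": 0, "roll": 0}, {"x": -0.025, "y": 0.008, "z": 0, "roll": 0}, {"x": -0.025, "y": 0.008, "z": 0, "roll": 0}, {"x": -0.025, "y": 0.008, "z": 0, "roll": 0}, {"x": -0.025, "y": 0.008, "z": 0, "roll": 0}, {"x": -0.025, "y": 0.008, "z": 0, "roll": 0}, {"x": -0.025, "y": 0.008, "z": 0, "roll": 0}], fingers=0.33)

```text
t: 13.1
eef_pos: [0.6194, -0.2226, 0.1331]
tcp_rot: [0.738, 0.674, 0.0, 0.0]
contact_force: [-0.5, -0.0, 1.2]
finger_gap: 0.329
gripper_force: 0.0
```

```bash
python3 - <<'E'
from h import *
to(.6609,-.2371,.036,84.8)
b=save('scene','s5.png'); c=save('top','t5.png')
cv2.imwrite('pics/c5.png',np.hstack([cv2.resize(b[210:300,265:365],(444,400),interpolation=2),cv2.resize(c[160:230,215:295],(356,312),interpolation=2).__class__ and cv2.copyMakeBorder(cv2.resize(c[160:230,218:293],(356,332),interpolation=2),0,68,0,0,0)])[:,:,::-1])
E
```

```text
t 13.10 pos [ 0.6194 -0.2226  0.1331] th 84.82 | roll 0.02 then xyz [-0.0107  0.0426  0.0971] F [-0.5 -0.   1.2] gap 0.329 g 0.0 tilt [ 0.0005 -0.0001]
```

View pics/c5.png

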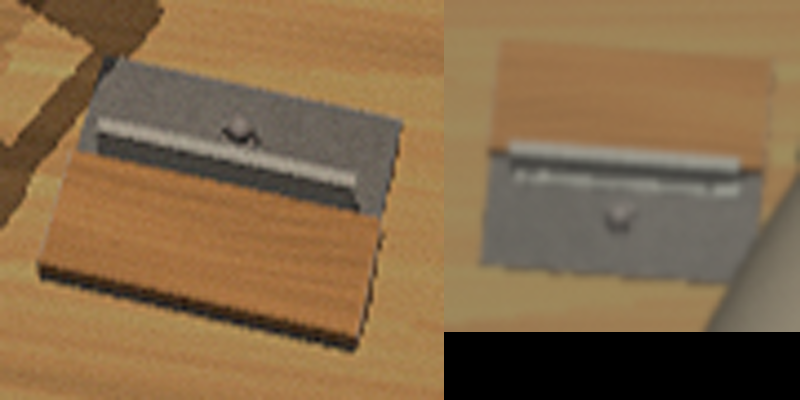

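The rail sits flush and centred in front of the stud (top crop: rail x 510–738, stud at 620). For the cap, I'll squeeze once in this orientation to centre it. Then I'll turn 90° so the fingers lie along the rail, and grasp.

step_arm(motion=[{"x": -0.0036, "y": 0.0142, "z": 0.01, "roll": 0}, {"x": -0.0036, "y": 0.0142, "z": 0.01, "roll": 0}, {"x": -0.0036, "y": 0.0142, "z": 0.01, "roll": 0}, {"x": 0, "y": 0, "z": 0.02, "roll": 0}, {"x": 0, "y": 0, "z": 0.02, "roll": 0}, {"x": 0, "y": 0, "z": 0.02, "roll": 0}, {"x": 0, "y": 0, "z": 0.015, "roll": 0}, {"x": 0, "y": 0, "z": 0.01, "roll": 0}, {"x": 0, "y": 0, "z": 0, "roll": 0}, {"x": 0, "y": 0, "z": 0, "roll": 0}], fingers=0.75)

```text
t: 14.2
eef_pos: [0.661, -0.2361, 0.018]
tcp_rot: [0.738, 0.674, 0.0, 0.0]
contact_force: [0.8, -0.0, 1.4]
finger_gap: 0.752
gripper_force: 0.0
```

```bash
python3 -c "
from h import *
to(.6609,-.2371,.016,84.8)"
```

```text
t 14.20 pos [ 0.661  -0.2361  0.018 ] th 84.83 | roll 0.03 then xyz [-0.001  0.     0.002] F [ 0.8 -0.   1.4] gap 0.752 g 0.0 tilt [ 0.0006 -0.0002]
```

step_arm(motion=[{"x": -0.001, "y": 0, "z": 0, "roll": 0}, {"x": 0, "y": 0, "z": 0, "roll": 0}, {"x": 0, "y": 0, "z": 0, "roll": 0}, {"x": 0, "y": 0, "z": 0, "roll": 0}, {"x": 0, "y": 0, "z": 0, "roll": 0}, {"x": 0, "y": 0, "z": 0, "roll": 0}], fingers=0.37)

```text
t: 14.8
eef_pos: [0.661, -0.2373, 0.0184]
tcp_rot: [0.738, 0.674, 0.0, 0.001]
contact_force: [-2.8, -0.2, 5.6]
finger_gap: 0.381
gripper_force: 50.1
```

step_arm(motion=[{"x": 0, "y": 0, "z": 0, "roll": 0}, {"x": 0, "y": 0, "z": 0, "roll": 0}, {"x": 0, "y": 0, "z": 0, "roll": 0}, {"x": 0, "y": 0, "z": 0, "roll": 0}, {"x": 0, "y": 0, "z": -0.02, "roll": 0}, {"x": 0, "y": 0, "z": -0.02, "roll": 0}], fingers=0.75)

```text
t: 15.4
eef_pos: [0.6602, -0.2369, 0.0571]
tcp_rot: [0.738, 0.674, -0.0, -0.001]
contact_force: [0.1, 0.5, 0.8]
finger_gap: 0.75
gripper_force: 0.0
```

step_arm(motion=[{"x": 0, "y": 0, "z": 0, "roll": 7.5}, {"x": 0, "y": 0, "z": 0, "roll": 7.5}, {"x": 0, "y": 0, "z": 0, "roll": 7.5}, {"x": 0, "y": 0, "z": 0, "roll": 7.5}, {"x": 0, "y": 0, "z": 0, "roll": 7.5}, {"x": 0, "y": 0, "z": 0, "roll": 7.5}, {"x": 0, "y": 0, "z": 0, "roll": 7.5}, {"x": 0, "y": 0, "z": 0, "roll": 7.5}, {"x": 0, "y": 0, "z": 0, "roll": 7.5}, {"x": 0, "y": 0, "z": 0, "roll": 7.5}, {"x": 0, "y": 0, "z": 0, "roll": 7.5}, {"x": 0, "y": 0, "z": 0, "roll": 7.5}, {"x": 0, "y": 0, "z": 0, "roll": 0}], fingers=0.75)

```text
t: 16.7
eef_pos: [0.6606, -0.237, 0.0572]
tcp_rot: [0.999, -0.046, -0.0, -0.0]
contact_force: [0.0, -0.6, -0.1]
finger_gap: 0.754
gripper_force: 0.0
```

```bash
python3 -c "
from h import *
to(.661,-.2371,.017,-5.2)"
```

```text
t 16.70 pos [ 0.6606 -0.237   0.0572] th -5.32 | roll -0.12 then xyz [0.0004 0.0001 0.0402] F [ 0.  -0.6 -0.1] gap 0.754 g 0.0 tilt [-0.0001  0.0002]
```

step_arm(motion=[{"x": 0, "y": 0, "z": 0.015, "roll": 0}, {"x": 0, "y": 0, "z": 0.015, "roll": 0}, {"x": 0, "y": 0, "z": 0.01, "roll": 0}, {"x": 0, "y": 0, "z": 0, "roll": 0}], fingers=0.75)

```text
t: 17.1
eef_pos: [0.6595, -0.2365, 0.0145]
tcp_rot: [0.999, -0.045, -0.002, -0.001]
contact_force: [0.2, -0.4, -0.5]
finger_gap: 0.753
gripper_force: 0.0
```

step_arm(motion=[{"x": 0, "y": 0, "z": 0, "roll": 0}, {"x": 0, "y": 0, "z": 0, "roll": 0}, {"x": 0, "y": 0, "z": 0, "roll": 0}, {"x": 0, "y": 0, "z": 0, "roll": 0}, {"x": 0, "y": 0, "z": 0, "roll": 0}, {"x": 0, "y": 0, "z": 0, "roll": 0}, {"x": 0, "y": 0, "z": 0, "roll": 0}], fingers=0)

```text
t: 17.8
eef_pos: [0.661, -0.2372, 0.0181]
tcp_rot: [0.999, -0.045, 0.001, 0.0]
contact_force: [-0.3, 0.4, 6.7]
finger_gap: 0.379
gripper_force: 59.9
```

```bash
python3 -c "
from h import *
to(.5163,.0669,.12,-5.2)"
```

```text
t 17.80 pos [ 0.661  -0.2372  0.0181] th -5.17 | roll 0.03 then xyz [-0.1717 -0.2898 -0.1019] F [-0.3  0.4  6.7] gap 0.379 g 59.9 tilt [ 0.0012 -0.0005]
```

step_arm(motion=[{"x": 0, "y": 0, "z": -0.017, "roll": 0}, {"x": 0, "y": 0, "z": -0.017, "roll": 0}, {"x": 0, "y": 0, "z": -0.017, "roll": 0}, {"x": 0, "y": 0, "z": -0.017, "roll": 0}, {"x": 0, "y": 0, "z": -0.017, "roll": 0}, {"x": 0, "y": 0, "z": -0.017, "roll": 0}, {"x": -0.0143, "y": -0.0241, "z": 0, "roll": 0}, {"x": -0.0143, "y": -0.0241, "z": 0, "roll": 0}, {"x": -0.0143, "y": -0.0241, "z": 0, "roll": 0}, {"x": -0.0143, "y": -0.0241, "z": 0, "roll": 0}, {"x": -0.0143, "y": -0.0241, "z": 0, "roll": 0}, {"x": -0.0143, "y": -0.0241, "z": 0, "roll": 0}, {"x": -0.0143, "y": -0.0241, "z": 0, "roll": 0}, {"x": -0.0143, "y": -0.0241, "z": 0, "roll": 0}, {"x": -0.0143, "y": -0.0241, "z": 0, "roll": 0}, {"x": -0.0143, "y": -0.0241, "z": 0, "roll": 0}, {"x": -0.0143, "y": -0.0241, "z": 0, "roll": 0}, {"x": -0.0143, "y": -0.0241, "z": 0, "roll": 0}, {"x": 0, "y": 0, "z": 0, "roll": 0}], fingers=0)

```text
t: 19.7
eef_pos: [0.5148, 0.0688, 0.1207]
tcp_rot: [0.999, -0.044, 0.0, -0.0]
contact_force: [0.6, 0.5, 0.2]
finger_gap: 0.38
gripper_force: 59.6
```

```bash
python3 - <<'E'
from h import *
to(.5163,.0669,.06,-5.2)
b=save('scene','s6.png'); c=save('top','t6.png')
cv2.imwrite('pics/c6.png',np.hstack([cv2.resize(b[190:290,265:365],(400,400),interpolation=2),cv2.resize(c[160:240,215:295],(400,400),interpolation=2)])[:,:,::-1])
a=cv2.imread('pics/c5.png')
# predictions in both views of the seat stud tip and the cap underside/top
s=state();p=s['eef_pos']
for n,o,k in(('scene',[265,190],4),('top',[215,160],5)):
    print(n,[np.round((proj(n,P)[0]-o+.5)*k).tolist() for P in ([.5163,.0669,.038],p+[0,0,.018],p-[0,0,.018])])
E
```

```text
t 19.70 pos [0.5148 0.0688 0.1207] th -5.04 | roll 0.16 then xyz [0.0017 0.0018 0.0607] F [0.6 0.5 0.2] gap 0.380 g 59.6 tilt [0.0009 0.0007]
scene [[216.0, 192.0], [222.0, 124.0], [220.0, 149.0]]
top [[200.0, 223.0], [190.0, 198.0], [194.0, 207.0]]
```

View pics/c6.png

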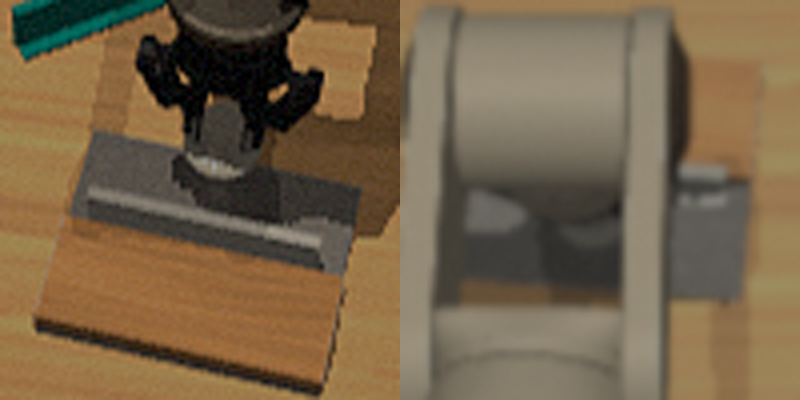

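Cap held. The measured stud tip at (215,190) scene and (200,224) top matches the predictions (216,192) and (200,223). Going down to just above the stud.

step_arm(motion=[{"x": 0.0017, "y": 0.0018, "z": 0.01, "roll": 0.15}, {"x": 0, "y": 0, "z": 0.02, "roll": 0}, {"x": 0, "y": 0, "z": 0.02, "roll": 0}, {"x": 0, "y": 0, "z": 0.009, "roll": 0}, {"x": 0, "y": 0, "z": 0, "roll": 0}, {"x": 0, "y": 0, "z": 0, "roll": 0}, {"x": 0, "y": 0, "z": 0, "roll": 0}], fingers=0)

```text
t: 20.5
eef_pos: [0.5179, 0.0644, 0.0612]
tcp_rot: [0.999, -0.047, 0.001, -0.0]
contact_force: [-0.2, -0.3, 0.4]
finger_gap: 0.378
gripper_force: 59.6
```

```bash
python3 - <<'E'
from h import *
to(.5163,.0669,.052,-5.2)
E
```

```text
t 20.50 pos [0.5179 0.0644 0.0612] th -5.33 | roll -0.13 then xyz [-0.0018 -0.0024  0.0092] F [-0.2 -0.3  0.4] gap 0.378 g 59.6 tilt [0.0012 0.0001]
```

step_arm(motion=[{"x": -0.0018, "y": -0.0024, "z": 0, "roll": 0}, {"x": 0, "y": 0, "z": 0, "roll": 0}, {"x": 0, "y": 0, "z": 0, "roll": 0}, {"x": 0, "y": 0, "z": 0, "roll": 0}, {"x": 0, "y": 0, "z": 0, "roll": 0}], fingers=0)

```text
t: 21.0
eef_pos: [0.5158, 0.0671, 0.0604]
tcp_rot: [0.999, -0.046, 0.0, -0.0]
contact_force: [-0.2, -0.6, -0.5]
finger_gap: 0.383
gripper_force: 59.6
```

step_arm(motion=[{"x": 0, "y": 0, "z": 0.003, "roll": 0}, {"x": 0, "y": 0, "z": 0.003, "roll": 0}, {"x": 0, "y": 0, "z": 0, "roll": 0}, {"x": 0, "y": 0, "z": 0, "roll": 0}], fingers=0)

```text
t: 21.4
eef_pos: [0.5157, 0.0671, 0.0542]
tcp_rot: [0.999, -0.046, -0.0, -0.0]
contact_force: [-0.1, -0.1, 0.0]
finger_gap: 0.38
gripper_force: 59.6
```

```bash
python3 - <<'E'
from h import *
to(.5163,.0669,.052,-5.2)
E
```

```text
t 21.40 pos [0.5157 0.0671 0.0542] th -5.32 | roll -0.12 then xyz [0.0007 0.0001 0.0022] F [-0.1 -0.1  0. ] gap 0.380 g 59.6 tilt [-0.0004  0.0001]
```

Over the tip and no contact. Lower a bit more, then check for side force.

step_arm(motion=[{"x": 0.0005, "y": 0, "z": 0.002, "roll": 0}, {"x": 0, "y": 0, "z": 0.002, "roll": 0}, {"x": 0, "y": 0, "z": 0, "roll": 0}, {"x": 0, "y": 0, "z": 0, "roll": 0}], fingers=0)

```text
t: 21.8
eef_pos: [0.5162, 0.0671, 0.0503]
tcp_rot: [0.999, -0.046, -0.0, -0.0]
contact_force: [0.8, 1.8, 0.5]
finger_gap: 0.38
gripper_force: 59.6
```

step_arm(motion=[{"x": 0, "y": 0, "z": 0.001, "roll": 0}, {"x": 0, "y": 0, "z": 0.001, "roll": 0}, {"x": 0, "y": 0, "z": 0, "roll": 0}, {"x": 0, "y": 0, "z": 0, "roll": 0}], fingers=0)

```text
t: 22.2
eef_pos: [0.5164, 0.067, 0.0484]
tcp_rot: [0.999, -0.046, 0.0, -0.0]
contact_force: [0.8, 1.1, 1.3]
finger_gap: 0.381
gripper_force: 59.9
```

step_arm(motion=[{"x": 0, "y": 0, "z": 0.002, "roll": 0}, {"x": 0, "y": 0, "z": 0.002, "roll": 0}, {"x": 0, "y": 0, "z": 0, "roll": 0}, {"x": 0, "y": 0, "z": 0, "roll": 0}], fingers=0)

```text
t: 22.6
eef_pos: [0.5158, 0.0671, 0.0439]
tcp_rot: [0.999, -0.046, -0.001, -0.0]
contact_force: [-1.7, 1.9, -1.9]
finger_gap: 0.379
gripper_force: 59.8
```

step_arm(motion=[{"x": 0, "y": 0, "z": 0.002, "roll": 0}, {"x": 0, "y": 0, "z": 0.002, "roll": 0}, {"x": 0, "y": 0, "z": 0.002, "roll": 0}, {"x": 0, "y": 0, "z": 0.001, "roll": 0}, {"x": 0, "y": 0, "z": 0, "roll": 0}, {"x": 0, "y": 0, "z": 0, "roll": 0}], fingers=0)

```text
t: 23.2
eef_pos: [0.5162, 0.067, 0.0373]
tcp_rot: [0.999, -0.046, -0.0, 0.0]
contact_force: [0.1, -0.1, -1.2]
finger_gap: 0.379
gripper_force: 60.7
```

Past the click, near the seat. Press on until the push builds.

step_arm(motion=[{"x": 0, "y": 0, "z": 0.001, "roll": 0}, {"x": 0, "y": 0, "z": 0.001, "roll": 0}, {"x": 0, "y": 0, "z": 0, "roll": 0}, {"x": 0, "y": 0, "z": 0, "roll": 0}], fingers=0)

```text
t: 23.6
eef_pos: [0.5166, 0.067, 0.0369]
tcp_rot: [0.999, -0.046, 0.001, 0.0]
contact_force: [-10.6, -0.3, 25.6]
finger_gap: 0.378
gripper_force: 63.6
```

step_arm(motion=[{"x": 0, "y": 0, "z": 0, "roll": 0}, {"x": 0, "y": 0, "z": 0, "roll": 0}, {"x": 0, "y": 0, "z": 0, "roll": 0}, {"x": 0, "y": 0, "z": 0, "roll": 0}, {"x": 0, "y": 0, "z": 0, "roll": 0}, {"x": 0, "y": 0, "z": 0, "roll": 0}], fingers=0)

```text
t: 24.2
eef_pos: [0.5166, 0.067, 0.0369]
tcp_rot: [0.999, -0.046, 0.001, 0.0]
contact_force: [-10.7, -0.6, 26.4]
finger_gap: 0.378
gripper_force: 63.6
```

```bash
python3 - <<'E'
from h import *
to(.5163,.0669,.037,-5.2)
b=save('scene','s7.png'); o=cv2.imread('pics/s5.png')[:,:,::-1]
cv2.imwrite('pics/c7.png',np.hstack([cv2.resize(i[190:290,265:365],(400,400),interpolation=2) for i in(o,b)])[:,:,::-1])
E
```

```text
t 24.20 pos [0.5166 0.067  0.0369] th -5.32 | roll -0.12 then xyz [-0.0003  0.0001 -0.0001] F [-10.7  -0.6  26.4] gap 0.378 g 63.6 tilt [ 0.0012 -0.0001]
```

View pics/c7.png

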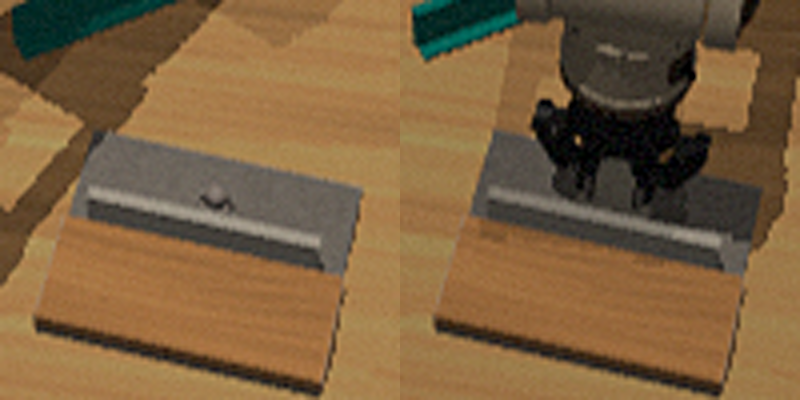

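The rail has not moved: its ends are at (90,190) and (322,240) in both halves. The cap is at seat height under a steady push of about 26 N. Handing in.

```bash
python3 -c "
from rig import *
print(close_job())"
```

```text
the job is handed in; nothing more can be done
None
```

I handed the job in at 24 s: the rail lies flush and centred along the board's edge, and the cap is on the stud at seat height with the gripper still pressing at about 26 N. The verdict was not shown, and I inferred the click from the cap's height and the build-up of force rather than seeing it.

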